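Count the ringed colony with a touch pen

TASK

First swing the desk lamp to the left, as good as to its stop, so that it stays well clear of the culture dishes. Then draw the white counting pen out of its stand and touch its sprung nib inside the small white ring on the dark red culture dish, pen upright, pressing lightly so that the nib is pushed about half-way in, neither free nor bottomed, and never hard. Do not shove the three culture dishes about; the program finishes while still holding the pen there, pressed on the ring.

Things in the scene. Friction and masses are not known exactly. Their poses are not given: they have to be found in the camera images.
- lamp_shade (a point): centre of the open lower rim of the desk lamp's white conical shade, 0.225 m above the worktop. The lamp turns only about a fixed vertical swivel axis at the back left, 0.4485 m along +x and 0.168 m along +y of this point's own axes (radius 0.479 m). Its yaw is the swivel angle: 0.15 to 0.35 rad at the start, less further left; stops at -0.349 (left; this point's world y is then 0.47) and 0.524
- shade_side (a point): right-hand side of the shade's rim, 93 mm from its centre (the rim's radius), where it can be pushed to swing left; about 1.5 N turns the stiff swivel, and it stays where it is left. The rim is slanted, its edge 208 to 242 mm high; the cone narrows to 40 mm radius at 0.31 m, the top is at 0.40 m. The lamp's arms, 0.3 to 0.35 m high, leave the shade towards the swivel
- spot (a point): centre of the white ring (inner radius 8 mm, with a white dot) on the flat top of the dark red culture dish, 15 mm above the worktop, 22 mm from the dish's centre along the dish's +x; z is up
- red_dish: loose closed culture dish of dark red agar, 93 mm across, 15 mm high, flat top, 50 g; the one with the white ring. Origin: centre of its underside
- cream_dish: loose closed dish of cream agar, 93 mm across, 15 mm high; to be left alone. Origin: centre of its underside
- yellow_dish: loose closed dish of yellow agar, 93 mm across, 15 mm high; to be left alone. Origin: centre of its underside
- pen_stand: fixed grey block on a black foot 66 x 66 mm, 55 mm high in all; the pen stands loosely upright in its central round hole (18.5 mm wide, floor 10 mm above the worktop). Origin: centre of its underside
- pen: the counting pen: round white barrel 16 mm in diameter with a blue collar low down and a thin black nib; 150 mm long from nib end to top, about 60 g. Origin at the free nib's end, z along the pen towards its top. It stands nib down in the stand, so its top is 160 mm above the worktop and 105 mm of it are free to grasp from above
- pen_mid (a point): middle of the counting pen on its axis, 75 mm from the nib's end and from the top; 85 mm above the worktop at the start
- pen_tip (a point): end of the pen's nib (round, 5 mm across), on the pen's axis
- pen_nib (a joint): how far the nib is pushed into the pen, in m: 0 free, 0.010 bottomed. A spring resists with 1 N at the start of its travel, 3.5 N half-way and 6 N at the end
Not all that is in view belongs to the job. What is shaped like the red_dish but blue or green is not meant.

How it is judged:
On the way, in this order (a step that is already met when the one before it is completed fails the run):
1. the lamp is swung to the left, nearly to its stop, while the pen still stands in its stand (world y of lamp_shade above 0.423 m and height (world z) of pen_mid below 0.1 m), for 0.2 s.
2. the pen is drawn clear of its stand in the fingers (contact force between the fingers and pen above 0.5 N and height (world z) of pen_mid above 0.13 m), for 0.2 s.
At the end, for the whole second after the job is handed in: Lamp left: rim centre at y above 0.423 m, within 0.1 rad of its stop. The fingers still hold the pen, at rest, upright within 8 degrees, nib's end on the red dish within 8 mm of the ring's centre and pushed in 1.5 to 8.8 mm, contact force 1 to 8 N (world y of lamp_shade above 0.423 m and contact force between the fingers and pen above 0.5 N and horizontal distance between pen_tip and spot below 0.008 m and z of pen_tip in the frame of spot below 0.003 m and angle between pen's own z axis and vertical below 0.14 rad and value of joint pen_nib between 0.0015 and 0.0088 m and contact force between pen and red_dish between 1 and 8 N and linear speed of pen below 0.02 m/s); the arm keeps its last pose, push and grip.
It fails at once if the pen is pressed hard (over 15 N) on a dish (contact force between pen and red_dish above 15 N or contact force between pen and cream_dish above 15 N or contact force between pen and yellow_dish above 15 N).
It fails at once if a culture dish is shoved more than 15 mm (distance of any of red_dish, cream_dish, yellow_dish from where it was at the start of the episode above 0.015 m).
It also fails if it takes over 64 s, if anything falls off the work surface, if the arm or the gripper's body presses on something with over 40 N, if the wrist force passes 120 N, or if a joint passes its speed limit or range.

ROBOT

A 7-joint arm with a two-finger parallel gripper is mounted at the origin on a cart in front of the work surface, level with it; the furniture and walls round the work are solid. World frame = base frame: x ahead of the robot, y to its left, z up, the work surface at z = 0. Lengths are in m, angles in rad, forces in N, time in s.
With the tool pointing down it reaches from about 0.4 to 0.85 m from the base axis. Payload 10.4 kg.
Tool frame: the origin (TCP) lies midway between the tips of the shut fingers; the grasp point (between the pads) lies hold_point_z behind it (hold_point_z is the distance from the TCP to the grasp point, in m); z points along the fingers, y is the line along which they close (so a half turn about z gives the same grasp; the last joint's range is limited). The gripper opens to 87 mm and grips with 3 to 60 N. Pads are 19 mm wide; open, the fingers measure 117 mm over their backs; the gripper's body (75 mm by 190 mm) begins 51 mm behind the grasp point.
Start: joints at [1.264, 0.332, -0.065, 1.46, 0.022, 1.35, -0.088], TCP at [0.175, -0.6, 0.223] pointing down, gripper open.
Joint ranges: [-2.6, 2.6], [-0.5, 2.12], [-1.47, 1.34], [0.16, 2.42], [-1.27, 4.41], [0.06, 2.06], [-2.6, 2.6]. Speed limits (rad/s): [2.22, 2.22, 2.79, 2.79, 3.14, 3.14, 3.14].

INTERFACE

Orientations are given as a unit quaternion [x, y, z, w].
In Python, from bench import * gives the robot as it stands. The module is installed in compiled form; this text tells all that it offers.
- The arm moves only by the tool drive_tool, never from a script. Its argument "increments" is a list of rows, each a list of 6 numbers: the shift along the tool's x, y, z scaled (see below), then the turn, a rotation vector about the tool's x, y, z scaled (see below). In form: [[dx, dy, dz, rx, ry, rz], ...]. A call has exactly 5 rows; each row is the pose to reach, as a shift and turn from the pose commanded when the call began, along the tool's axes at that moment; what a row does not reach only later rows make up. The controller multiplies each number of a shift by 300 mm and each number of a turn by pi/4 rad. A row lasts 1/12 s, in which the tool goes at most 41.7 mm and 7.16 degrees, less where a joint would pass 70% of its speed; a pose out of reach is approached as far as the arm can. A call with a number of a shift or a turn outside -1 to 1 is refused whole. A call with a gripper value outside its range is refused whole. "claw" is the closure, from 0 (fully open) to 1 (shut), set as the call begins (left out, the last holds). The fingers move at their own pace and stop on an object; "force" is the grip in N (left out, the last holds). Time passes only in rows, so rows that repeat a pose let the fingers close, or fill a call up. It gives the time, the measured TCP pose, the force, the opening and the grip force at its end, in the units of the state.
- read_state(): the state, without advancing time (a new reading comes with each control period).
- camera(name): name is "side" or "top" or "wrist"; returns the picture (420x560x3 uint8, blue, green, red); there is no depth.
- get_calibration(name): a dict with "K" (3x3 intrinsics, pixels), "k1" (the pictures are not rectified: a ray, as slopes to the right and down, at radius r is drawn at 1 + k1 r^2 times it, then the intrinsics apply), "position" and "rotation" of the camera in the world. Camera axes: x right, y down, z forward; pixel columns grow to the right and rows downward; lengths in m; the calibration is good to about 2 mm. A picture is of the moment at which its call begins: read the wrist's pose just before it. get_calibration takes no time and is no camera call; for the wrist camera it gives the pose at the moment of the call.
- close_job(): hands the job in; it is judged then, once.
The state is a dict: "time": time; "joint_positions": joint angles; "joint_vel": joint speeds; "joint_torque": joint torques, N m; "ee_pos": TCP position; "eef_rot": TCP orientation; "ft_force": force on the tool from outside, world axes, zero at the start; "torque": the same for the moment, N m; "width": finger opening in m; "grip_force": force on a finger pad.
Only numpy, scipy, OpenCV 4.12 (cv2) and the standard library are available. Lean on these libraries where they do the work, as an engineer would, in place of code of your own. Each camera call takes 0.05 s, during which the arm holds its last target. There are 200 camera calls.

## Working session

There is one attempt and no reset: what is moved stays moved. The work goes in short steps, Python scripts to look and compute and a tool call to move; the robot and the scene stay as the last step left them, time stands still between calls to the robot, and variables do not carry over. Pictures are saved under pics/ and viewed, at most 10 in all, crops included, and the job is handed in when it is done.

Besides the shell and the picture viewer there is one more tool, called after "Emit:" in YAML: its name, and indented under it one key for each argument. drive_tool: Moves the arm, as the interface text tells. Its arguments: {"type":"object","properties":{"increments":{"type":"array","items":{"type":"array","items":{"type":"number"}}},"claw":{"type":"number"},"force":{"type":"number"}},"required":["increments"]}

```bash
mkdir -p pics
cat > h.py <<'E'
from bench import *
import numpy as np, cv2
from scipy.spatial.transform import Rotation as R
def ray(c,u,v):
    K=np.array(c["K"]);d=np.array([[[u,v]]],float)
    p=cv2.undistortPoints(d,K,np.array([c["k1"],0,0,0,0.]))[0,0]
    return np.array(c["position"]),np.array(c["rotation"])@np.array([p[0],p[1],1])
def onz(c,u,v,z):
    o,d=ray(c,u,v);return o+d*(z-o[2])/d[2]
def proj(c,P):
    q=np.array(c["rotation"]).T@(np.array(P)-np.array(c["position"]))
    x=q[:2]/q[2];x=x*(1+c["k1"]*(x@x));K=np.array(c["K"]);return K[:2,:2]@x+K[:2,2]
E
python3 - <<'E'
from h import *
a=camera("top");b=camera("side")
cv2.imwrite("pics/top.png",a);cv2.imwrite("pics/side.png",b)
for n in("top","side"):
    c=get_calibration(n);print(n,c)
s=read_state();print(s);print(R.from_quat(s["eef_rot"]).as_matrix().round(3))
E
```

```text
top {'K': array([[507.12344679,   0.        , 276.8584713 ],
       [  0.        , 507.12344679, 200.79014255],
       [  0.        ,   0.        ,   1.        ]]), 'k1': -0.16437136914377978, 'position': array([0.27612933, 0.05212884, 1.29438052]), 'rotation': array([-0.68930112,  0.7169941 , -0.07516433,  0.07165017])}
side {'K': array([[408.87090877,   0.        , 273.6293077 ],
       [  0.        , 408.87090877, 210.21822221],
       [  0.        ,   0.        ,   1.        ]]), 'k1': -0.07664703232736385, 'position': array([0.04390118, 0.70992927, 0.53916145]), 'rotation': array([-0.2587329 ,  0.79863345, -0.51895023,  0.1610359 ])}
{'time': 0.1, 'joint_positions': array([ 1.26442592,  0.33280491, -0.06470028,  1.46084847,  0.02162966,
        1.34990565, -0.08850889]), 'joint_vel': array([-1.90730648e-04, -1.67073618e-03,  5.48616948e-05, -2.26925103e-03,
        2.41308604e-04, -8.54980801e-04,  2.92596264e-04]), 'joint_torque': array([ 1.93761902e-03, -6.24542284e+01,  2.48638453e-02, -3.90719390e+01,
       -6.16023433e-02,  3.65869130e-02,  3.09889663e-05]), 'ee_pos': array([ 0.17487634, -0.59967723,  0.2218401 ]), 'eef_rot': array([ 9.89949774e-01,  1.41417966e-01, -1.32283877e-04, -6.21086086e-04]), 'ft_force': array([-0.32691678, -0.2869296 , -0.17435342]), 'torque': array([ 0.01858696, -0.01851643,  0.02076412]), 'grip_force': 0.0, 'width': 0.08690918236465982}
[[ 0.96   0.28  -0.   ]
 [ 0.28  -0.96   0.001]
 [-0.    -0.001 -1.   ]]
```

View pics/top.png

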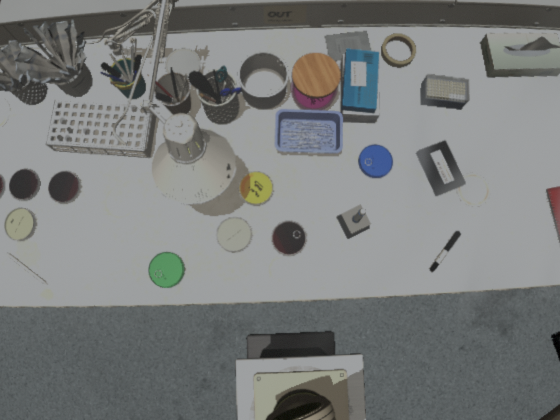

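View pics/side.png

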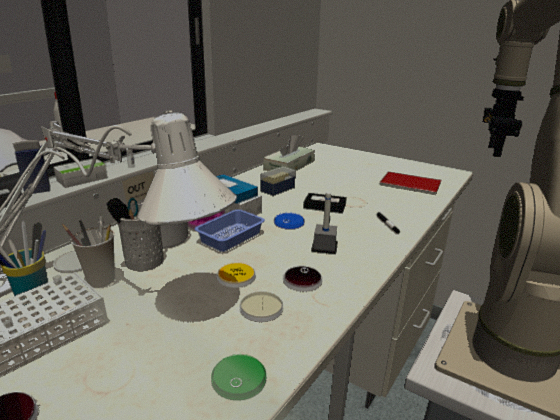

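The top view shows the lamp shade at about (192,165), yellow dish (257,188), cream dish (234,235), dark red dish with a ring (289,238) and pen stand (354,221). The other dark red dishes at (64,186) and (24,184) show no ring, and the green (166,270) and blue (375,161) ones aren't meant. I'll confirm with an enlarged crop.

```bash
sed -i 's/np.array(c\["rotation"\])/R.from_quat(c["rotation"]).as_matrix()/g' h.py
python3 - <<'E'
from h import *
a=cv2.imread("pics/top.png")
l=cv2.resize(a[195:275,205:385],None,fx=4.4,fy=4.4,interpolation=cv2.INTER_CUBIC)
m=cv2.resize(a[160:250,0:180],None,fx=4.4,fy=2.6,interpolation=cv2.INTER_CUBIC)[:240]
cv2.imwrite("pics/crop.png",np.vstack([l,m]))
c=get_calibration("top")
for n,u,v,z in [("red",289,238,.015),("ring",296.5,234,.015),("cream",234,235,.015),("yellow",257,188,.015),("standtop",352,222,.055),("pentop",362,212,.16),("shade",192,165,.225)]:
    print(n,onz(c,u,v,z).round(3))
s=get_calibration("side")
for n,u,v,z in [("red",303,276,.015),("pentop",327,196,.16),("shaderimcentre",188,200,.225),("ring",301,285,.015)]:
    print(n,onz(s,u,v,z).round(3))
E
```

```text
red [0.448 0.013 0.015]
ring [ 0.458 -0.006  0.015]
cream [0.461 0.153 0.015]
yellow [0.582 0.09  0.015]
standtop [ 0.476 -0.144  0.055]
pentop [ 0.482 -0.152  0.16 ]
shade [0.589 0.226 0.225]
red [0.447 0.017 0.015]
pentop [ 0.475 -0.129  0.16 ]
shaderimcentre [0.612 0.2   0.225]
ring [0.431 0.051 0.015]
```

View pics/crop.png

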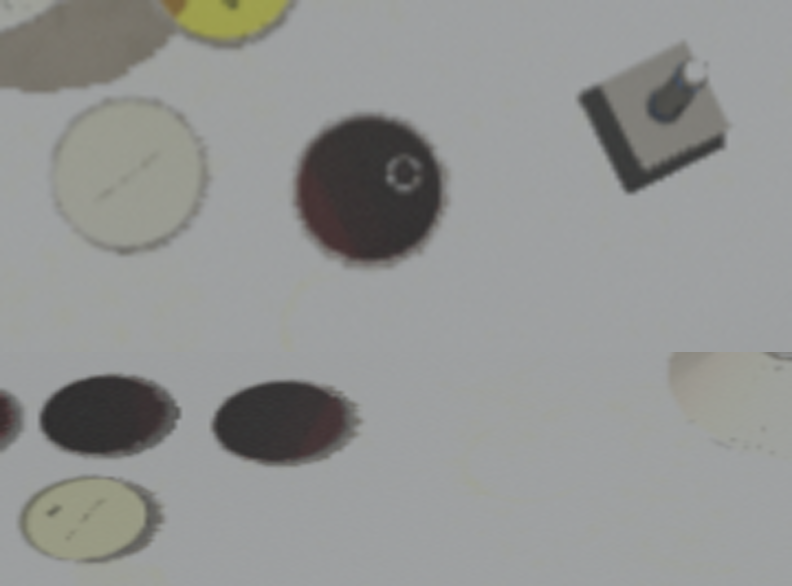

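The crop confirms the target: only the dish at (289,238) has the white ring, at (297,234). The other dark red dishes have none. The pen top is at (363,211). Now I'll move to the right side of the shade.

Emit:
drive_tool:
  increments:
    - [0.11,-0.09,-0.02,0,0,-0.11]
    - [0.22,-0.17,-0.04,0,0,-0.22]
    - [0.33,-0.26,-0.06,0,0,-0.33]
    - [0.43,-0.35,-0.08,0,0,-0.44]
    - [0.54,-0.43,-0.08,0,0,-0.55]
  claw: 1

```text
time: 0.52
ee_pos: [0.2945, -0.4297, 0.2474]
eef_rot: [0.936, 0.352, -0.0, 0.001]
ft_force: [1.8, -0.5, 0.1]
width: 0.0614
grip_force: 0.0
```

Emit:
drive_tool:
  increments:
    - [0.13,-0.03,0,0,0,-0.11]
    - [0.26,-0.06,0,0,0,-0.22]
    - [0.4,-0.1,0,0,0,-0.33]
    - [0.53,-0.13,0,0,0,-0.44]
    - [0.67,-0.16,0,0,0,-0.55]

```text
time: 0.93
ee_pos: [0.4137, -0.2626, 0.2465]
eef_rot: [0.839, 0.545, -0.0, 0.0]
ft_force: [1.2, 0.2, 0.4]
width: 0.0282
grip_force: 0.0
```

Emit:
drive_tool:
  increments:
    - [0.13,0.03,0,0,0,-0.11]
    - [0.26,0.06,0,0,0,-0.22]
    - [0.4,0.08,0,0,0,-0.33]
    - [0.54,0.11,0,0,0,-0.44]
    - [0.68,0.14,0,0,0,-0.55]

```text
time: 1.35
ee_pos: [0.5339, -0.0966, 0.2466]
eef_rot: [0.703, 0.712, -0.0, 0.0]
ft_force: [0.9, -0.6, 0.5]
width: 0.0015
grip_force: 0.0
```

Emit:
drive_tool:
  increments:
    - [0.1,0.06,0.03,0,0.07,0]
    - [0.2,0.12,0.06,0,0.14,0]
    - [0.3,0.18,0.09,0,0.2,0]
    - [0.39,0.25,0.12,0,0.27,0]
    - [0.48,0.31,0.14,0,0.33,0]

```text
time: 1.77
ee_pos: [0.6256, 0.0475, 0.2033]
eef_rot: [0.698, 0.704, 0.091, -0.093]
ft_force: [-0.0, -0.1, -0.1]
width: 0.0005
grip_force: 0.0
```

Run:
```python
from h import *
s=read_state();print(s["ee_pos"],R.from_quat(s["eef_rot"]).as_matrix().round(3))
w=get_calibration("wrist");b=camera("wrist");a=camera("top");d=camera("side")
cv2.imwrite("pics/m1.png",np.hstack([cv2.resize(b,(400,300)),cv2.resize(d,(400,300))]))
print(w["position"],R.from_quat(w["rotation"]).as_matrix().round(2))
```

```text
[0.62562687 0.04751492 0.20326195] [[-0.008  1.    -0.004]
 [ 0.966  0.008  0.259]
 [ 0.259 -0.001 -0.966]]
[0.62587724 0.07030426 0.37715644] [[ 1.    0.01 -0.  ]
 [ 0.01 -1.    0.01]
 [-0.   -0.01 -1.  ]]
```

View pics/m1.png

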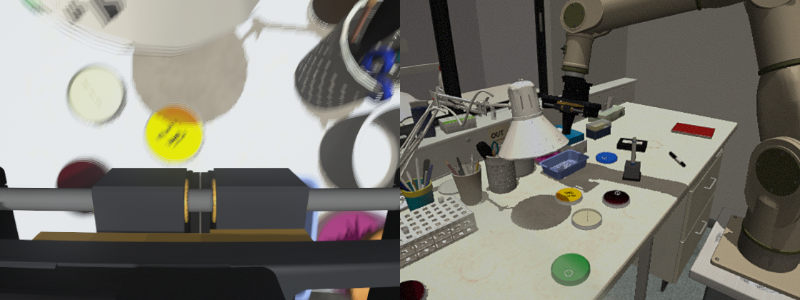

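The shade's rim lies straight ahead at about x 0.60, and the fingers are clear to its right. Pushing.

Emit:
drive_tool:
  increments:
    - [0.07,0,0.02,0,0,0]
    - [0.15,-0.01,0.04,0,0,0]
    - [0.22,-0.03,0.06,0,0,0]
    - [0.29,-0.05,0.08,0,0,0]
    - [0.36,-0.08,0.1,0,0,0]

```text
time: 2.33
ee_pos: [0.5995, 0.157, 0.203]
eef_rot: [0.699, 0.704, 0.09, -0.091]
ft_force: [0.4, -1.6, -0.5]
width: 0.0003
grip_force: 0.8
```

Emit:
drive_tool:
  increments:
    - [0.07,-0.04,0.02,0,0,0]
    - [0.13,-0.08,0.035,0,0,0]
    - [0.2,-0.12,0.05,0,0,0]
    - [0.26,-0.16,0.07,0,0,0]
    - [0.33,-0.2,0.085,0,0,0]

```text
time: 2.75
ee_pos: [0.5389, 0.2587, 0.2038]
eef_rot: [0.699, 0.704, 0.091, -0.09]
ft_force: [1.8, -0.3, -1.4]
width: 0.0
grip_force: 0.6
```

Emit:
drive_tool:
  increments:
    - [0.07,-0.03,0.02,0,0,0]
    - [0.13,-0.05,0.035,0,0,0]
    - [0.2,-0.07,0.05,0,0,0]
    - [0.24,-0.09,0.065,0,0,0]
    - [0.27,-0.1,0.07,0,0,0]

```text
time: 3.17
ee_pos: [0.5075, 0.3436, 0.2044]
eef_rot: [0.698, 0.705, 0.091, -0.091]
ft_force: [0.0, -0.6, -1.3]
width: 0.0004
grip_force: 0.8
```

Run:
```python
from h import *
s=read_state();print(s["ee_pos"],s["ft_force"],s["joint_positions"])
a=camera("top")
cv2.imwrite("pics/m2.png",a)
c=get_calibration("top")
for y in (.423,.45,.47): print(y,proj(c,[.53,y,.225]))
```

```text
[0.50748275 0.34357703 0.20439642] [ 0.02398502 -0.55142545 -1.29138666] [ 0.13644708  0.33103266 -0.82287698  1.62244304  0.03720637  1.13471815
 -0.64310416]
0.423 [103.74461596 194.86507189]
0.45 [ 92.01599548 195.35092679]
0.47 [ 83.39783004 195.70982532]
```

View pics/m2.png

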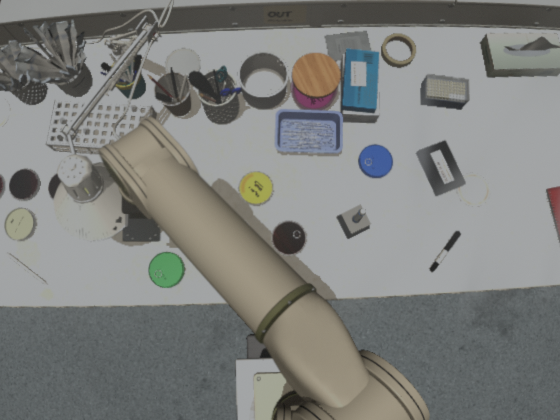

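The lamp's rim spans columns 54 to about 130, so its centre is at y ≈ 0.443. I'll nudge it 15 mm more.

Emit:
drive_tool:
  increments:
    - [0.015,-0.005,0.004,0,0,0]
    - [0.03,-0.01,0.008,0,0,0]
    - [0.05,-0.015,0.012,0,0,0]
    - [0.05,-0.015,0.012,0,0,0]
    - [0.05,-0.015,0.012,0,0,0]

```text
time: 3.63
ee_pos: [0.5039, 0.3588, 0.2048]
eef_rot: [0.698, 0.704, 0.091, -0.092]
ft_force: [0.2, 0.3, 0.6]
width: 0.0004
grip_force: 0.0
```

Emit:
drive_tool:
  increments:
    - [-0.11,0,-0.03,0,0,0]
    - [-0.23,0,-0.08,0,0,0]
    - [-0.35,0,-0.14,0,-0.1,0]
    - [-0.47,0,-0.2,0,-0.22,0]
    - [-0.59,0,-0.26,0,-0.33,0]
  claw: 0

```text
time: 4.05
ee_pos: [0.5058, 0.1649, 0.2359]
eef_rot: [0.705, 0.709, -0.001, 0.002]
ft_force: [-0.3, 0.6, 0.3]
width: 0.0258
grip_force: 0.0
```

Emit:
drive_tool:
  increments:
    - [-0.13,-0.02,0,0,0,0]
    - [-0.27,-0.04,0,0,0,0]
    - [-0.4,-0.06,0,0,0,0]
    - [-0.54,-0.08,0,0,0,0]
    - [-0.67,-0.1,0,0,0,0]

```text
time: 4.47
ee_pos: [0.4767, -0.0359, 0.2352]
eef_rot: [0.704, 0.71, 0.0, 0.0]
ft_force: [0.9, 0.4, -0.4]
width: 0.0592
grip_force: 0.0
```

Emit:
drive_tool:
  increments:
    - [-0.05,0,-0.02,0,0,0]
    - [-0.1,0,-0.05,0,0,0]
    - [-0.15,0,-0.08,0,0,0]
    - [-0.15,0,-0.08,0,0,0]
    - [-0.15,0,-0.08,0,0,0]

```text
time: 4.88
ee_pos: [0.4778, -0.079, 0.259]
eef_rot: [0.705, 0.71, 0.0, 0.0]
ft_force: [-1.0, -0.0, -0.2]
width: 0.0853
grip_force: 0.0
```

Run:
```python
from h import *
s=read_state();print(s["ee_pos"],s["eef_rot"],s["width"])
w=get_calibration("wrist");b=camera("wrist");cv2.imwrite("pics/w3.png",b)
print(w["position"],w["K"][0,0])
for n,P in [("pentop",[.478,-.148,.16]),("ring",[.458,-.006,.015]),("stand",[.476,-.144,.055])]: print(n,proj(w,P))
```

```text
[ 0.47783898 -0.07904076  0.25899955] [7.04549541e-01 7.09654662e-01 3.47706605e-04 2.89834035e-04] 0.08527660850470924
[ 0.47739943 -0.01204516  0.4211367 ] 346.288629422266
pentop [279.43307405 290.75174384]
ring [262.82147957 116.12855009]
stand [277.78119069 243.13969982]
```

View pics/w3.png

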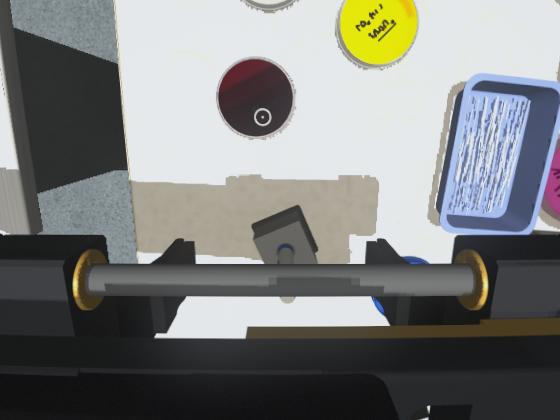

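The wrist view shows the ring dot at (262.5,117), as predicted. The pen leaves the stand at about (286,249) and its top is near (288,296).

Run:
```python
from h import *
w=get_calibration("wrist");c=get_calibration("top");d=get_calibration("side")
print(onz(w,262.5,117,.015),onz(c,296.8,234.3,.015))
print("hole",onz(w,286,248,.055),onz(c,356.8,218.9,.055))
print("top",onz(w,288,296,.16),onz(c,363,211,.16),onz(d,327.5,196,.16))
b=cv2.imread("pics/w3.png");cv2.imwrite("pics/c4.png",cv2.resize(b[195:315,210:360],None,fx=5,fy=5,interpolation=cv2.INTER_CUBIC))
print(open and read_state()["time"])
```

```text
[ 0.45717513 -0.00595237  0.015     ] [ 0.45686639 -0.00693105  0.015     ]
hole [ 0.48504274 -0.14850292  0.055     ] [ 0.48366113 -0.15637744  0.055     ]
top [ 0.48502932 -0.15152089  0.16      ] [ 0.48379191 -0.15430649  0.16      ] [ 0.47409193 -0.13006688  0.16      ]
4.9333
```

View pics/c4.png

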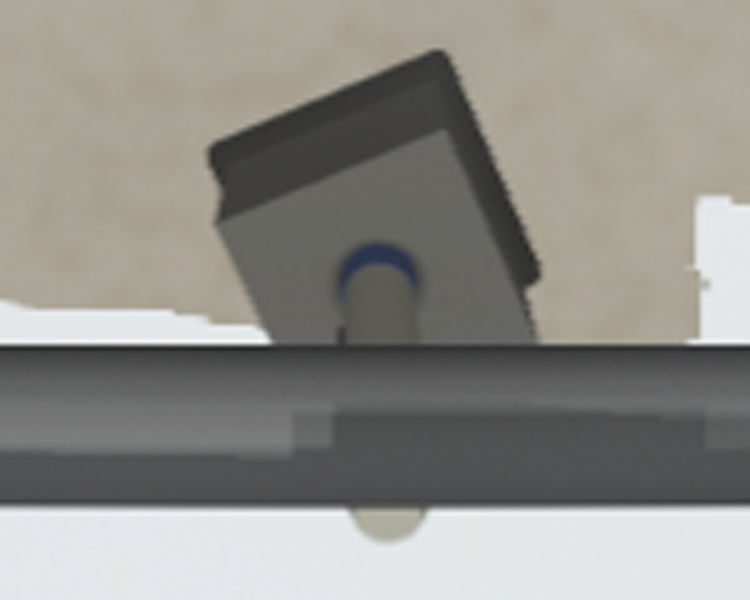

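The pen top's disc is centred at (287.4,295.8), which puts the pen at about (0.4845, -0.152). The wrist and top cameras agree on this. Next is hold_point_z.

Run:
```python
import bench
print([n for n in dir(bench) if not n.startswith('_')]); print(getattr(bench,"hold_point_z",None)); print(bench.read_state()["eef_rot"], bench.read_state()["ee_pos"])
```

```text
['PlanningError', 'camera', 'close_job', 'get_calibration', 'hold_point_z', 'read_state']
0.0187
[ 7.03994221e-01  7.10205669e-01  1.99269426e-04 -6.96628006e-05] [ 0.4776688  -0.07807677  0.25858242]
```

Emit:
drive_tool:
  increments:
    - [-0.05,0.005,0,0,0,0]
    - [-0.1,0.01,0,0,0,0]
    - [-0.15,0.015,0,0,0,0]
    - [-0.2,0.02,0,0,0,0]
    - [-0.24,0.023,0,0,0,0]

```text
time: 5.35
ee_pos: [0.4852, -0.1516, 0.2584]
eef_rot: [0.704, 0.71, -0.0, -0.0]
ft_force: [0.6, 0.4, -0.4]
width: 0.0869
grip_force: 0.0
```

Emit:
drive_tool:
  increments:
    - [0,0,0.12,0,0,0]
    - [0,0,0.25,0,0,0]
    - [0,0,0.37,0,0,0]
    - [0,0,0.48,0,0,0]
    - [0,0,0.53,0,0,0]

```text
time: 5.77
ee_pos: [0.4829, -0.1501, 0.0955]
eef_rot: [0.704, 0.71, -0.001, -0.002]
ft_force: [-0.9, 1.0, 0.4]
width: 0.0867
grip_force: 0.0
```

Emit:
drive_tool:
  increments:
    - [0,0,0,0,0,0]
    - [0,0,0,0,0,0]
    - [0,0,0,0,0,0]
    - [0,0,0,0,0,0]
    - [0,0,0,0,0,0]
  claw: 1
  force: 20

```text
time: 6.18
ee_pos: [0.4861, -0.1509, 0.1013]
eef_rot: [0.704, 0.71, 0.0, 0.001]
ft_force: [0.2, -0.5, 0.1]
width: 0.0615
grip_force: 0.0
```

Emit:
drive_tool:
  increments:
    - [0,0,0,0,0,0]
    - [0,0,0,0,0,0]
    - [0,0,0,0,0,0]
    - [0,0,0,0,0,0]
    - [0,0,0,0,0,0]

```text
time: 6.6
ee_pos: [0.4852, -0.1506, 0.0999]
eef_rot: [0.704, 0.71, -0.0, 0.0]
ft_force: [-0.4, -0.0, 0.5]
width: 0.0284
grip_force: 0.0
```

Emit:
drive_tool:
  increments:
    - [0,0,0,0,0,0]
    - [0,0,0,0,0,0]
    - [0,0,0,0,0,0]
    - [0,0,0,0,0,0]
    - [0,0,0,0,0,0]

```text
time: 7.02
ee_pos: [0.4852, -0.1505, 0.0998]
eef_rot: [0.704, 0.71, -0.0, 0.0]
ft_force: [1.2, 0.5, 0.1]
width: 0.0151
grip_force: 20.0
```

Emit:
drive_tool:
  increments:
    - [0,0,-0.04,0,0,0]
    - [0,0,-0.09,0,0,0]
    - [0,0,-0.15,0,0,0]
    - [0,0,-0.21,0,0,0]
    - [0,0,-0.25,0,0,0]

```text
time: 7.43
ee_pos: [0.4858, -0.1505, 0.1773]
eef_rot: [0.704, 0.71, 0.0, 0.001]
ft_force: [-0.2, -0.6, -0.6]
width: 0.0154
grip_force: 20.0
```

Emit:
drive_tool:
  increments:
    - [0,0,0,0,0,0]
    - [0.04,-0.01,0,0,0,0]
    - [0.1,-0.02,0,0,0,0]
    - [0.15,-0.03,0,0,0,0]
    - [0.18,-0.04,0,0,0,0]

```text
time: 7.85
ee_pos: [0.4718, -0.0938, 0.1739]
eef_rot: [0.703, 0.711, -0.0, -0.001]
ft_force: [-0.1, 0.3, -1.5]
width: 0.0153
grip_force: 20.0
```

Run:
```python
from h import *
s=read_state();print(s["ee_pos"],s["eef_rot"],s["width"],s["grip_force"])
p=np.array(s["ee_pos"])
w=get_calibration("wrist");b=camera("wrist");d=camera("side");t=camera("top");cs=get_calibration("side")
for c in(w,cs):
  print([proj(c,p+[0,0,z]).round(1) for z in(-.09,-.07,.06)])
u,v=proj(cs,p-[0,0,.06]).astype(int)
e=cv2.resize(d[v-50:v+50,u-40:u+40],(480,600),interpolation=cv2.INTER_CUBIC)
f=cv2.resize(b[150:300,240:320],(320,600),interpolation=cv2.INTER_CUBIC)
print("side origin",u-40,v-50)
cv2.imwrite("pics/g5.png",np.hstack([e,f]))
```

```text
[ 0.47179589 -0.09382475  0.17389476] [ 7.03095798e-01  7.11094645e-01 -2.48540760e-04 -8.01903175e-04] 0.015300964527033853 19.998381736222655
[array([280.1, 213.3]), array([280.1, 220.6]), array([279.3, 327.9])]
[array([319.3, 229.1]), array([319.7, 221.8]), array([322.9, 171.5])]
side origin 279 168
```

View pics/g5.png

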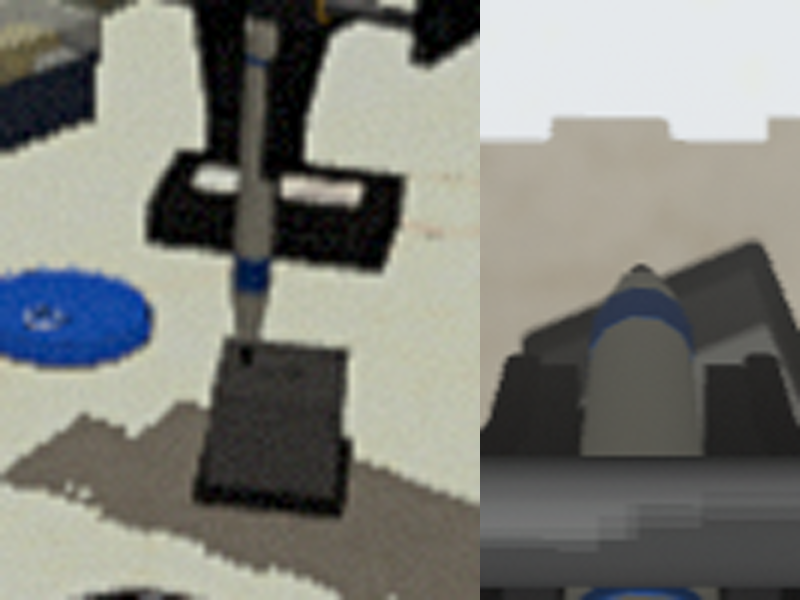

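The pen is held upright. The nib's end is at (280,216.3) in the wrist view and about (320.2,228) in the side view, close to the prediction. I'll triangulate it.

Run:
```python
from h import *
from scipy.optimize import least_squares
s=read_state();p=np.array(s["ee_pos"]);w=get_calibration("wrist");c=get_calibration("side")
r=least_squares(lambda P:np.r_[proj(w,P)-[280,216],proj(c,P)-[320.2,228]],p-[0,0,.09],x_scale=.01)
print(p,r.x-p,r.fun)
M=R.from_quat(s["eef_rot"]).as_matrix();spot=np.array([.457,-.0062,.015])
for z in(.06,.015): t=np.array([spot[0],spot[1],z])-(p+[0,.001,-.09]); print(z,t,(M.T@t)/.3)
```

```text
[ 0.47234883 -0.09598789  0.17451883] [-7.41888115e-06 -2.14362287e-03 -8.94950348e-02] [-0.06129878  0.03887342 -0.23707694  0.02276605]
0.06 [-0.01534883  0.08878789 -0.02451883] [ 0.296517   -0.04799658  0.08162979]
0.015 [-0.01534883  0.08878789 -0.06951883] [ 0.29657835 -0.04792908  0.23162977]
```

Emit:
drive_tool:
  increments:
    - [0.06,-0.01,0.02,0,0,0]
    - [0.13,-0.02,0.05,0,0,0]
    - [0.2,-0.035,0.09,0,0,0]
    - [0.27,-0.045,0.13,0,0,0]
    - [0.306,-0.049,0.16,0,0,0]

```text
time: 8.42
ee_pos: [0.4566, -0.0035, 0.1259]
eef_rot: [0.704, 0.711, -0.0, -0.0]
ft_force: [-0.2, 0.1, -0.8]
width: 0.0152
grip_force: 20.0
```

Emit:
drive_tool:
  increments:
    - [0,0,0.0,0,0,0]
    - [0,0,0,0,0,0]
    - [0,0,0,0,0,0]
    - [0,0,0,0,0,0]
    - [0,0,0,0,0,0]

```text
time: 8.83
ee_pos: [0.4576, -0.006, 0.1273]
eef_rot: [0.705, 0.71, 0.0, 0.0]
ft_force: [0.4, -0.4, -0.7]
width: 0.0157
grip_force: 20.0
```

Run:
```python
from h import *
s=read_state();p=np.array(s["ee_pos"]);print(p,s["ft_force"],s["eef_rot"])
w=get_calibration("wrist");b=camera("wrist");d=camera("side");cs=get_calibration("side")
tip=p+[0,-.002,-.0895];print(tip)
for n,c in(("w",w),("s",cs)): print(n,"tip",proj(c,tip).round(1),"spot",proj(c,[.457,-.0062,.015]).round(1))
u,v=proj(cs,tip).astype(int)
print(u-40,v-50)
cv2.imwrite("pics/g6.png",np.hstack([cv2.resize(d[v-50:v+50,u-40:u+40],(400,500),interpolation=cv2.INTER_CUBIC),cv2.resize(b[150:250,240:320],(400,500),interpolation=cv2.INTER_CUBIC)]))
```

```text
[ 0.45763654 -0.00600598  0.12725314] [ 0.44056831 -0.44578148 -0.69598686] [7.04532001e-01 7.09672095e-01 1.74552885e-04 3.82676497e-04]
[ 0.45763654 -0.00800598  0.03775314]
w tip [279.8 215.9] spot [279.  206.4]
s tip [305.2 261.5] spot [304.6 270.2]
265 211
```

View pics/g6.png

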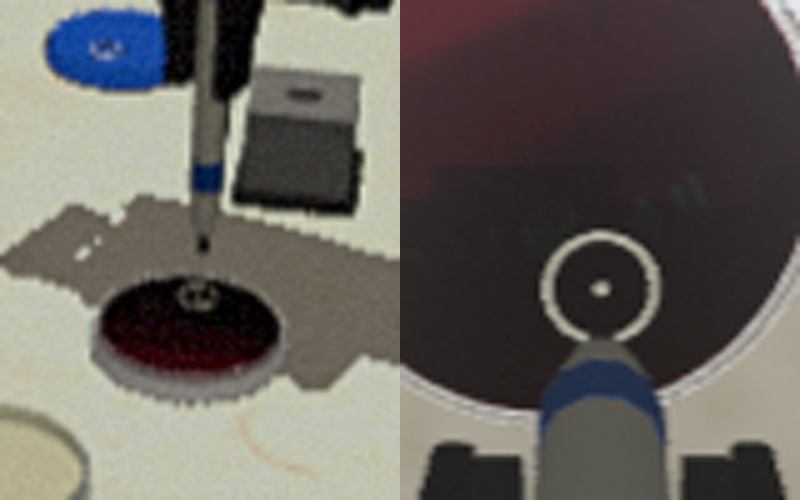

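The nib (280,217) will come down about 1 mm from the ring's dot (280,207.6). Lowering to just above contact and then pressing gently.

Emit:
drive_tool:
  increments:
    - [0.003,0,0.02,0,0,0]
    - [0.003,0,0.04,0,0,0]
    - [0.003,0,0.055,0,0,0]
    - [0.003,0,0.065,0,0,0]
    - [0.003,0,0.07,0,0,0]

```text
time: 9.35
ee_pos: [0.4567, -0.004, 0.105]
eef_rot: [0.704, 0.71, -0.0, -0.0]
ft_force: [-0.2, -0.9, -0.5]
width: 0.0155
grip_force: 20.0
```

Emit:
drive_tool:
  increments:
    - [0,0,0.004,0,0,0]
    - [0,0,0.008,0,0,0]
    - [0,0,0.012,0,0,0]
    - [0,0,0.012,0,0,0]
    - [0,0,0.012,0,0,0]

```text
time: 9.77
ee_pos: [0.4572, -0.0041, 0.1023]
eef_rot: [0.704, 0.71, -0.0, 0.0]
ft_force: [-1.5, -0.4, 1.9]
width: 0.0157
grip_force: 20.0
```

```bash
python3 -c "
from h import *
for i in range(6):
    s=read_state();print(s['ee_pos'].round(4),s['ft_force'].round(2));camera('wrist')"
```

```text
[ 0.4572 -0.0041  0.1023] [-1.48 -0.41  1.91]
[ 0.4572 -0.0041  0.1023] [-1.47  0.71  1.91]
[ 0.4572 -0.004   0.1023] [-1.54  1.04  2.07]
[ 0.4572 -0.0041  0.1023] [-1.1  1.1  1.6]
[ 0.4572 -0.0041  0.1023] [-1.19  0.13  1.25]
[ 0.4572 -0.0041  0.1023] [-0.52  0.23  1.66]
```

Emit:
drive_tool:
  increments:
    - [0,0,0.003,0,0,0]
    - [0,0,0.006,0,0,0]
    - [0,0,0.008,0,0,0]
    - [0,0,0.008,0,0,0]
    - [0,0,0.008,0,0,0]

```text
time: 10.48
ee_pos: [0.4573, -0.0041, 0.0998]
eef_rot: [0.704, 0.71, 0.0, 0.0]
ft_force: [-1.6, -0.5, 2.8]
width: 0.0154
grip_force: 20.0
```

Run:
```python
from h import *
F=[]
for i in range(8):
    s=read_state();F.append(s['ft_force']);b=camera('wrist')
print(s['ee_pos'].round(4),np.mean(F,0).round(2),s["grip_force"],s["time"])
d=camera("side");t=camera("top")
e=cv2.resize(d[211:311,255:355],(400,400),interpolation=cv2.INTER_CUBIC)
f=cv2.resize(b[150:250,230:330],(400,400),interpolation=cv2.INTER_CUBIC)
cv2.imwrite("pics/g7.png",np.hstack([e,f]))
```

```text
[ 0.4572 -0.0041  0.0999] [-0.68  0.35  3.12] 19.99654274666682 10.8333
```

View pics/g7.png

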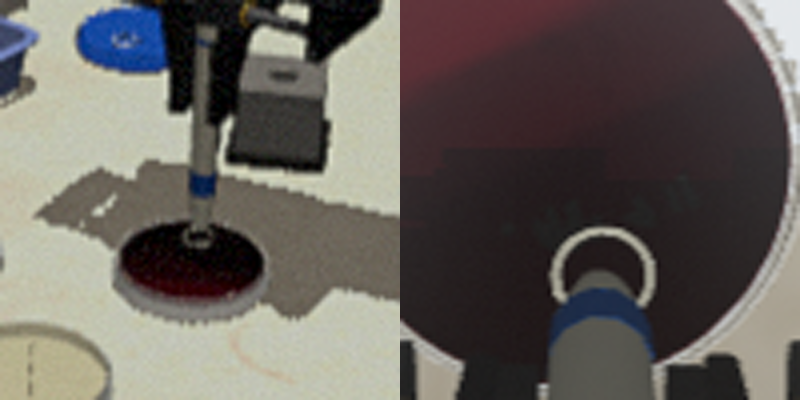

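The nib stands inside the ring with about 3.8 N on it, so it is pushed in roughly 5.5 mm. The dish hasn't moved and the lamp is at its left. Handing in.

```bash
python3 -c "
from bench import *
print(close_job())"
```

```text
the job is handed in; nothing more can be done
None
```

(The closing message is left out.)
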